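# Free the bobbin winder's seized lock knob and switch it on

## Task

Get the bobbin winder on the lace stall running again: its spindle-lock knob, the big square one on top of the drive housing, has seized. Break it loose with a short firm twist and unscrew it (anticlockwise, seen from above) all the way to its stop, then flip the winder's toggle switch over to the other side so that it snaps on. Leave the small brass tension knob as it is set, disturb none of the stall's loose goods, and let go of everything.

Things in the scene. Friction and masses are not known exactly. Their poses are not given: they have to be found in the camera images.
- winder: Electric bobbin winder, fixed on the table, turned up to 20 degrees. Wooden board 200 (x) by 400 (y) by 20 mm; origin under its middle, x to the machine's back, y to its left, z up. Left: grey drive housing 130 by 130 mm centred at x 0, y 100. A spindle (x 30 mm, 62 mm high) runs to a wooden tailstock at y -98. Right front: black switch box, 64 by 48 mm, top 55 mm high, centred at x -50, y -125.
- lock_knob (a joint): Lock knob angle, rad: 0 seized as found, growing anticlockwise seen from above to a hard stop at 2.6. Stuck: after 0.03 of play it takes a twist of about 0.5 N m, springs back if let go before about 0.25, then gives way and jerks forward with as much torque to about 0.45, from where it turns freely (0.04 N m) and stays where left. One grasp cannot make the whole turn.
- lock_grip (a point): Middle of the lock knob: a black plastic block 36 by 36 mm across flats, 26 mm high, 12 to 38 mm above the housing's top plate; this point lies on its axis, 26 mm above the plate (101 mm above the table). z: the knob's axis, vertical; x and y: square to the flats, turning with the knob. Nothing stands beside the knob above the plate.
- switch (a joint): Toggle switch bat, rad: 0 off (leaning 0.45 rad to the machine's front), 0.9 on (leaning 0.45 rad to its back); over centre at 0.45, from where it falls over to the nearer end by itself. It takes about 0.03 N m to push off its end, some 1 N near the tip.
- switch_tip (a point): Tip of the steel switch bat, 34 mm from its pivot along the bat; the bat is round, 6 mm thick at its root and 9 mm near its tip.
- switch_pivot (a point): Pivot of the bat, 58 mm above the table, 3 mm above the switch box; fixed to the winder, with the winder's axes. The bat swings in this point's x-z plane, from -x (off) to +x (on).
- panel_mid (a point): Middle of the drive housing's flat aluminium top plate (134 by 134 mm), under the lock knob, 75 mm above the table.
- tension_mark (a point): End of the raised mark on top of the small round brass tension knob (24 mm across) on the tailstock, 11 mm from that knob's axis and 105 mm above the table; turns with it. To be left as set.
- bobbin: Loose dark wooden bobbin, 12 mm thick, 100 mm long along its y, lying on two low rests on the winder's board between knob and switch, 28 mm above the table; origin under its middle. Leave it.
- spool: Loose thread spool, 34 mm across and 44 mm tall, standing on the winder's board in front of the drive housing; origin at the centre of its underside. Leave it.
- spool2: Another such spool standing on the table at the robot's near right. Leave it.
- pin_jar: Loose glass jar of 52 mm diameter and 70 mm height on the table at the robot's near left; origin at the centre of its underside. Leave it.

How it is judged:
By the outcome, as a careful person would: the job done as asked, in the order asked, and still so for the second after the job is handed in, with the robot touching nothing.
It also fails if it takes over 61 s, if anything falls off the work surface, if the arm or the gripper's body presses on something with over 40 N, if the wrist force passes 120 N, or if a joint passes its speed limit or range.

## Robot

A 6-joint arm with a two-finger parallel gripper is mounted at the origin on the work surface. World frame = base frame: x ahead of the robot, y to its left, z up, the work surface at z = 0. Lengths are in m, angles in rad, forces in N, time in s.
With the tool pointing down it reaches from about 0.35 to 0.975 m from the base axis. Payload 4.9 kg.
Tool frame: the origin (TCP) lies at the very end of the fingers, on their centre line; the grasp point (between the pads) lies 19 mm behind it; z points along the fingers, y is the line along which they close (so a half turn about z gives the same grasp; the last joint's range is limited). The gripper opens to 85 mm and grips with 20 to 120 N. Pads are 22 mm wide; open, the fingers measure 114 mm over their backs; the gripper's body (76 mm by 85 mm) begins 54 mm behind the grasp point. The pads swing forward as they close: fully open they stand 13 mm farther back than shut.
Start: joints at [-1.421, 0.053, 1.613, -0, 1.476, -0.119], TCP at [0.166, -0.603, 0.231] pointing down, gripper open.
Joint ranges: [-3.01, 3.01], [-1.01, 2.22], [0.06, 2.58], [-1.02, 4.17], [0.09, 2.62], [-3.14, 3.14]. Speed limits (rad/s): [2.57, 2.57, 3.14, 3.14, 3.14, 3.14].

## Interface

Orientations are given as a rotation vector (axis times angle).
In Python, from station import ctrl gives the robot as it stands. The module is installed in compiled form; this text tells all that it offers.
- The arm moves only by the tool jog_arm, never from a script. Its argument "steps" is a list of rows, each an object with "delta_rot": the turn, a rotation vector about the tool's x, y, z in degrees, a list of three; "linear": the shift along the tool's x, y, z in m, a list of three; "grip": the finger opening in m, from 0 to 0.0854. In form: [{"delta_rot": [rx, ry, rz], "linear": [x, y, z], "grip": grip}, ...]. A call has 1 to 10 rows; each row shifts and turns the commanded pose from where the row before left it, along the tool's axes as they then stand; what a row does not reach is not made up. A row lasts 1/10 s, in which the tool goes at most 50 mm and 8.59 degrees, less where a joint would pass 70% of its speed; a pose out of reach is approached as far as the arm can. A call with a gripper value outside its range is refused whole. The fingers move at their own pace and stop on an object; "newtons" is the grip in N (left out, the last holds). Time passes only in rows, so rows that do not move let the fingers close. It gives the time, the measured TCP pose, the force, the opening and the grip force at its end, in the units of the state.
- ctrl.get_obs(): the state, without advancing time (a new reading comes with each control period).
- ctrl.get_image(name): name is "scene" or "side" or "wrist"; returns (picture, depth): 384x512x3 uint8, red, green, blue; 384x512 float32, m along the optical axis (not along the pixel's ray), 0 where there is no reading.
- ctrl.camera_info(name): a dict with "camera_matrix" (3x3 intrinsics, pixels), "R" (3x3) and "t" (3): a world point X has camera coordinates R X + t; the wrist camera has in their place "T_tool_cam" (4x4, takes a point from camera to tool coordinates, whose origin is the TCP and whose axes are the flange's). Camera axes: x right, y down, z forward; pixel columns grow to the right and rows downward; lengths in m; the calibration is good to about 2 mm. A picture is of the moment at which its call begins: read the wrist's pose just before it. camera_info takes no time and is no camera call.
- ctrl.finish_job(): hands the job in; it is judged then, once.
The state is a dict: "t": time; "q": joint angles; "dq": joint speeds; "effort": joint torques, N m; "tool_pos": TCP position; "tool_rot": TCP orientation; "contact_force": force on the tool from outside, world axes, zero at the start; "wrist_torque": the same for the moment, N m; "opening": finger opening in m; "grip_force": force on a finger pad.
Only numpy, scipy, OpenCV 4.12 (cv2) and the standard library are available. Lean on these libraries where they do the work, as an engineer would, in place of code of your own. Each camera call takes 0.05 s, during which the arm holds its last target. There are 200 camera calls.

## Working session

There is one attempt and no reset: what is moved stays moved. The work goes in short steps, Python scripts to look and compute and a tool call to move; the robot and the scene stay as the last step left them, time stands still between calls to the robot, and variables do not carry over. Pictures are saved under pics/ and viewed, at most 10 in all, crops included, and the job is handed in when it is done.

Besides the shell and the picture viewer there is one more tool, called as name(argument=value, ...) on one line, values as JSON. jog_arm: Moves the arm, as the interface text tells. Its arguments: {"type":"object","properties":{"steps":{"type":"array"},"newtons":{"type":"number"}},"required":["steps"]}

```bash
mkdir -p pics; cat > h.py <<'E'
import numpy as np,cv2
from station import ctrl
from scipy.spatial.transform import Rotation as R
def cam(n):
    c=ctrl.camera_info(n);K=np.array(c["camera_matrix"])
    if n=="wrist":
        o=ctrl.get_obs();T=np.eye(4);T[:3,:3]=R.from_rotvec(o["tool_rot"]).as_matrix();T[:3,3]=o["tool_pos"]
        W=T@np.array(c["T_tool_cam"]);return K,W[:3,:3],W[:3,3]
    A=np.array(c["R"]);t=np.array(c["t"]);return K,A.T,-A.T@t
def ray(C,u,v):
    K,A,p=C;return p,A@np.linalg.inv(K)@np.array([u,v,1.])
def onz(C,u,v,z):
    p,d=ray(C,u,v);return p+d*(z-p[2])/d[2]
def proj(C,X):
    K,A,p=C;c=A.T@(np.array(X)-p);c=K@c;return c[:2]/c[2]
def cloud(C,D):
    K,A,p=C;v,u=np.mgrid[:D.shape[0],:D.shape[1]]
    c=np.stack([(u-K[0,2])/K[0,0]*D,(v-K[1,2])/K[1,1]*D,D],-1);return c@A.T+p
E
python3 - <<'E'
from h import *
for n in("scene","side"):
    C=cam(n);I,D=ctrl.get_image(n);np.savez(n+"0.npz",I=I,D=D);cv2.imwrite(f"pics/{n}0.png",cv2.resize(I[...,::-1],(800,600)))
    print(n,C[2].round(3),C[1][:,2].round(2))
o=ctrl.get_obs();print(o["t"],o["tool_pos"],o["tool_rot"])
print(np.array(ctrl.camera_info("wrist")["T_tool_cam"]).round(3))
E
```

```text
scene [1.17  0.392 1.085] [-0.49 -0.32 -0.81]
side [ 0.28  -0.57   0.648] [ 0.33  0.67 -0.66]
0.1 [ 0.16588605 -0.60198817  0.23017192] [-3.11136771e+00 -4.20650911e-01  4.81865835e-05]
[[-0.    -0.962 -0.272  0.069]
 [ 1.     0.    -0.     0.   ]
 [ 0.    -0.272  0.962 -0.142]
 [ 0.     0.     0.     1.   ]]
```

View pics/scene0.png

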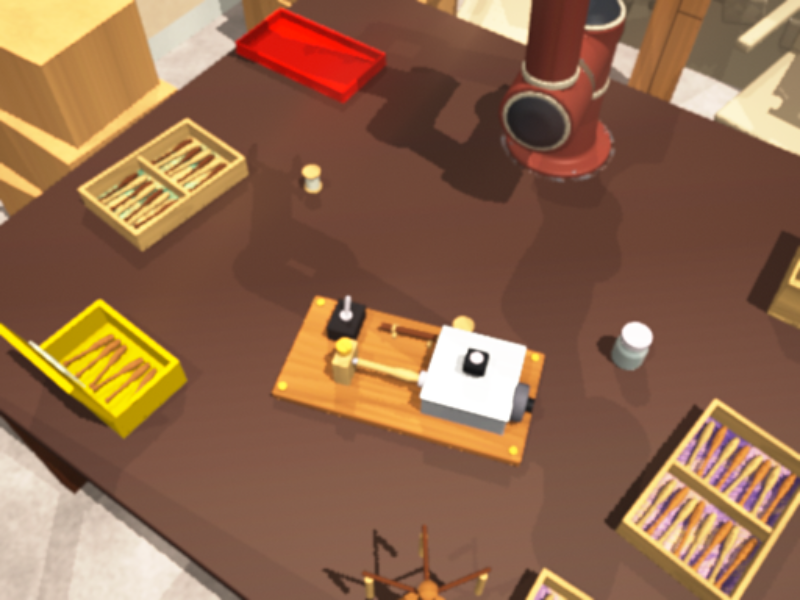

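View pics/side0.png

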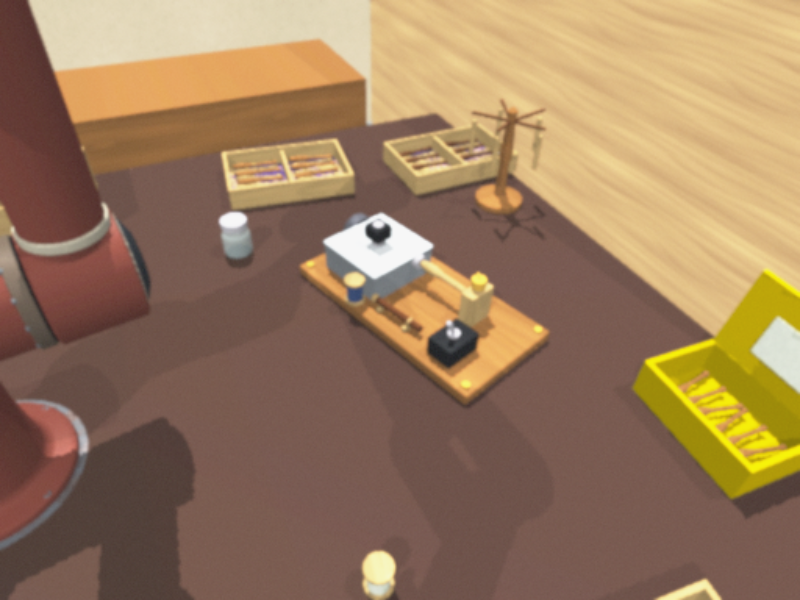

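The scene view shows the winder in the middle: the plate around (474,372) with the black knob at (476,360), the switch box at (346,318), and the brass knob at (345,347). The side view shows the plate at (378,255), the knob at (378,230) and the switch at (453,335). Next I measure the plate, knob and switch.

```bash
python3 - <<'E'
from h import *
for n,seed in(("scene",(476,360)),("side",(378,230))):
    C=cam(n);f=np.load(n+"0.npz");I,D=f["I"].astype(int),f["D"];P=cloud(C,D)
    near=(abs(P[...,0]-.55)<.35)&(abs(P[...,1])<.35)
    mn,mx=I.min(-1),I.max(-1)
    m=(P[...,2]>.065)&(P[...,2]<.085)&near&(mn>130)&(mx-mn<50)
    m=m.astype(np.uint8);k,l,s,c=cv2.connectedComponentsWithStats(m);b=1+s[1:,4].argmax();m=l==b
    v,u=np.nonzero(m);h=cv2.convexHull(np.stack([u,v],-1).astype(np.int32))[:,0]
    W=np.array([onz(C,a+0.,b_+0.,.075)[:2] for a,b_ in h]).astype(np.float32)
    r=cv2.minAreaRect(W*1000);print(n,"plate",r,"z",np.median(P[m][:,2]))
    # knob: black, z>.09
    k=(mx<70)&near&(P[...,2]>.092)&(P[...,2]<.125)
    q=P[k];print(" knob px",k.sum(),"cloud mean",q.mean(0).round(4) if len(q) else 0, np.percentile(q,[2,98],axis=0).round(4).tolist())
    k=(mx<70)&near&(P[...,2]>.045)&(P[...,2]<.065);q=P[k]
    if len(q): print(" swbox",k.sum(),cv2.minAreaRect((q[:,:2]*1000).astype(np.float32)))
    br=(I[...,0]>180)&(I[...,2]<110)&near&(P[...,2]>.08)
    q=P[br]; print(" brass",br.sum(),np.median(q,0) if len(q) else 0)
    y,x=int(seed[1]*.64),int(seed[0]*.64)
    s2={"scene":(346,308),"side":(453,335)}[n]
    for nm,(X,Y) in(("knob",seed),("sw",s2)):
        x,y=int(X*.64),int(Y*.64);cv2.imwrite(f"pics/{n}_{nm}.png",cv2.resize(f["I"][y-30:y+30,x-30:x+30,::-1],(400,400),interpolation=cv2.INTER_CUBIC))
a=[np.hstack([cv2.imread(f"pics/{n}_{k}.png") for k in("knob","sw")]) for n in("scene","side")]
cv2.imwrite("pics/crops.png",cv2.resize(np.vstack(a),(600,600)))
E
```

```text
scene plate ((611.5420532226562, 164.20616149902344), (135.55726623535156, 161.18653869628906), 17.698884963989258) z 0.07349225974734419
 knob px 119 cloud mean [0.6208 0.1638 0.1076] [[0.5985, 0.1457, 0.0946], [0.6314, 0.1778, 0.1136]]
 swbox 334 ((618.3759765625, 82.58248138427734), (69.49420928955078, 358.325439453125), 5.548194885253906)
 brass 128 [ 0.69969693 -0.01300172  0.09990112]
side plate ((604.9198608398438, 162.62722778320312), (140.86122131347656, 179.14158630371094), 17.100847244262695) z 0.07688129164186791
 knob px 90 cloud mean [0.6009 0.1455 0.1056] [[0.589, 0.1379, 0.0949], [0.6186, 0.1615, 0.1142]]
 swbox 175 ((624.1392822265625, -75.40654754638672), (58.40885925292969, 42.758750915527344), 14.8427734375)
 brass 176 [ 0.68746438 -0.00471452  0.12719676]
```

View pics/crops.png

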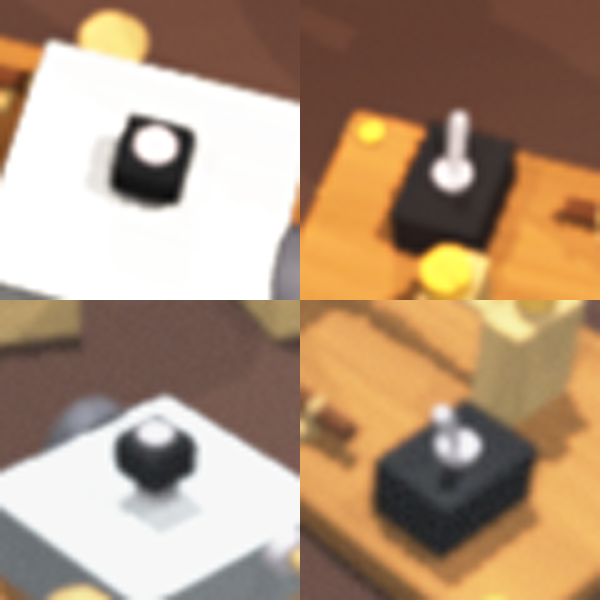

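The knob stands up square to the plate (scene crop, top cap near (305,229)), and the switch bat leans towards the robot. The two views put the plate at about (0.608, 0.163) with yaw around 17°. That agrees with where the switch box was found. I'll move above the knob for a wrist view.

jog_arm(steps=[{"linear":[0.0315,-0.031,0.0015],"delta_rot":[0,0,0],"grip":0.085},{"linear":[0.0315,-0.031,0.0015],"delta_rot":[0,0,0],"grip":0.085},{"linear":[0.0315,-0.031,0.0015],"delta_rot":[0,0,0],"grip":0.085},{"linear":[0.0315,-0.031,0.0015],"delta_rot":[0,0,0],"grip":0.085},{"linear":[0.0315,-0.031,0.0015],"delta_rot":[0,0,0],"grip":0.085},{"linear":[0.0315,-0.031,0.0015],"delta_rot":[0,0,0],"grip":0.085},{"linear":[0.0315,-0.031,0.0015],"delta_rot":[0,0,0],"grip":0.085},{"linear":[0.0315,-0.031,0.0015],"delta_rot":[0,0,0],"grip":0.085},{"linear":[0.0315,-0.031,0.0015],"delta_rot":[0,0,0],"grip":0.085},{"linear":[0.0315,-0.031,0.0015],"delta_rot":[0,0,0],"grip":0.085}])

```text
t: 1.1
tool_pos: [0.3877, -0.2182, 0.2159]
tool_rot: [-3.113, -0.42, -0.0]
contact_force: [-0.5, -0.0, 0.1]
opening: 0.085
grip_force: 0.0
```

jog_arm(steps=[{"linear":[0.0315,-0.031,0.0015],"delta_rot":[0,0,0],"grip":0.085},{"linear":[0.0315,-0.031,0.0015],"delta_rot":[0,0,0],"grip":0.085},{"linear":[0.0315,-0.031,0.0015],"delta_rot":[0,0,0],"grip":0.085},{"linear":[0.0315,-0.031,0.0015],"delta_rot":[0,0,0],"grip":0.085},{"linear":[0.0315,-0.031,0.0015],"delta_rot":[0,0,0],"grip":0.085},{"linear":[0.0315,-0.031,0.0015],"delta_rot":[0,0,0],"grip":0.085},{"linear":[0.0315,-0.031,0.0015],"delta_rot":[0,0,0],"grip":0.085},{"linear":[0.0315,-0.031,0.0015],"delta_rot":[0,0,0],"grip":0.085},{"linear":[0.03,-0.03,0.0015],"delta_rot":[0,0,0],"grip":0.085},{"linear":[0,0,0],"delta_rot":[0,0,0],"grip":0.085}])

```text
t: 2.1
tool_pos: [0.5861, 0.1267, 0.2015]
tool_rot: [-3.111, -0.428, 0.002]
contact_force: [-0.5, -1.2, -0.1]
opening: 0.0849
grip_force: 0.0
```

```bash
python3 - <<'E'
from h import *
o=ctrl.get_obs();print(o["t"],o["tool_pos"].round(4),o["tool_rot"].round(4),o["q"].round(3))
C=cam("wrist");I,D=ctrl.get_image("wrist");np.savez("w1.npz",I=I,D=D);cv2.imwrite("pics/w1.png",I[...,::-1])
P=cloud(C,D);J=I.astype(int);mn,mx=J.min(-1),J.max(-1)
k=((mx<90)&(abs(P[...,2]-.113)<.008))
q=P[k];print("knobtop",k.sum(),q.mean(0).round(4) if len(q) else 0)
if len(q): print(cv2.minAreaRect((q[:,:2]*1000).astype(np.float32)))
m=(abs(P[...,2]-.075)<.006)&(mn>110);q=P[m];print("plate",m.sum(),np.median(q,0),cv2.minAreaRect((q[:,:2]*1000).astype(np.float32)))
E
```

```text
2.1 [0.5861 0.1267 0.2015] [-3.111e+00 -4.279e-01  2.000e-03] [8.800e-02 1.400e-02 1.703e+00 1.000e-03 1.426e+00 1.385e+00]
knobtop 1702 [0.611  0.1579 0.1118]
((609.525146484375, 158.06002807617188), (35.03426742553711, 34.23256301879883), 17.75543975830078)
plate 24330 [0.62095578 0.15842065 0.07452543] ((588.15771484375, 172.44277954101562), (179.10292053222656, 467.8561706542969), 28.517000198364258)
```

View pics/w1.png

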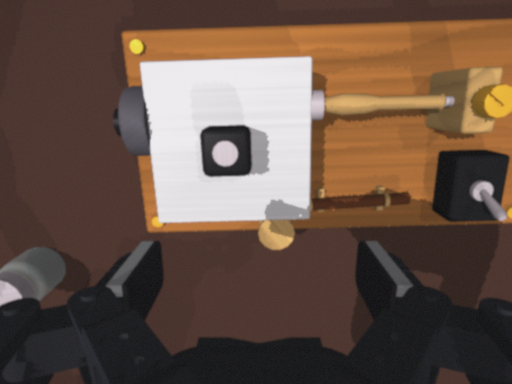

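The wrist view shows the knob top at (226,151), the switch pivot at (482,188), the bat tip at (500,215), the bobbin at (360,200), the spool at (276,234) and the tension knob at (500,100). I'll refine these.

```bash
python3 - <<'E'
from h import *
C=cam("wrist");f=np.load("w1.npz");I,D=f["I"],f["D"];J=I.astype(int);mx,mn=J.max(-1),J.min(-1)
w=((mn>130)).astype(np.uint8);w[:,330:]=0
k,l,s,c=cv2.connectedComponentsWithStats(w);b=1+s[1:,4].argmax()
h=cv2.convexHull(np.argwhere(l==b)[:,::-1].astype(np.int32))
ap=cv2.approxPolyDP(h,12,True)[:,0];print(ap.tolist())
W=np.array([onz(C,*p.astype(float),.075) for p in ap]);print(W.round(4).tolist(),W.mean(0).round(4))
print([round(float(np.linalg.norm(W[i]-W[i-1])),4) for i in range(len(W))],[round(float(np.degrees(np.arctan2(*(W[i]-W[i-1])[[1,0]]))),1) for i in range(len(W))])
k=(mx<70).astype(np.uint8);k[:, :180]=0;k[:,270:]=0;k[:110]=0;k[190:]=0
h=cv2.convexHull(np.argwhere(k)[:,::-1].astype(np.int32))[:,0]
W=np.array([onz(C,*p.astype(float),.113)[:2] for p in h]);print("knob",cv2.minAreaRect((W*1000).astype(np.float32)))
cap=((mn>120).astype(np.uint8));cap[:140]=0;cap[168:]=0;cap[:,:212]=0;cap[:,240:]=0
v,u=np.nonzero(cap);print("cap",u.mean(),v.mean(),onz(C,u.mean(),v.mean(),.114))
print("pivot",onz(C,482,188,.06),"tip",onz(C,498,213,.089), "tension",onz(C,500,101,.104))
P=cloud(C,D)
for uv in((498,213),(482,188),(500,101),(276,234),(460,190)):print(uv,P[uv[1],uv[0]].round(4))
cv2.imwrite("pics/t1.png",cv2.resize(I[70:230,420:512,::-1],None,fx=3.5,fy=3.5,interpolation=cv2.INTER_CUBIC))
E
```

```text
[[311, 57], [324, 109], [308, 217], [159, 222], [140, 62]]
[[0.6903, 0.1127, 0.075], [0.6562, 0.0907, 0.075], [0.5652, 0.0746, 0.075], [0.5255, 0.1995, 0.075], [0.6515, 0.2383, 0.075]] [0.6178 0.1432 0.075 ]
[0.1315, 0.0406, 0.0924, 0.131, 0.1319] [-72.8, -147.1, -170.0, 107.7, 17.1]
knob ((609.4954833984375, 155.75291442871094), (34.424739837646484, 34.12043762207031), 17.494632720947266)
cap 224.6704331450094 153.13935969868174 [0.60788342 0.15631596 0.114     ]
pivot [ 0.62909579 -0.07168981  0.06      ] tip [ 0.61538936 -0.07210171  0.089     ] tension [ 0.6945048  -0.02188745  0.104     ]
(498, 213) [ 0.6152 -0.073   0.0879]
(482, 188) [ 0.629  -0.0727  0.0587]
(500, 101) [ 0.6944 -0.0214  0.1047]
(276, 234) [0.5374 0.095  0.0631]
(460, 190) [ 0.6214 -0.0577  0.0538]
```

View pics/t1.png

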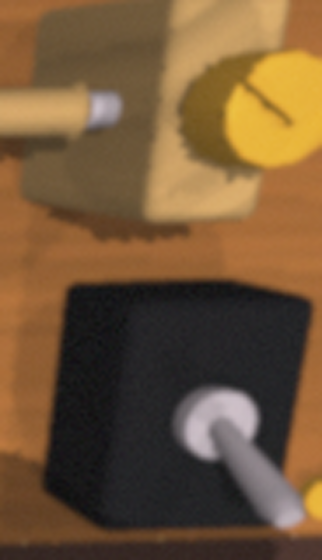

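Plate corners give a centre of (0.6081, 0.1563), and the knob contour gives (0.6085, 0.1565) with yaw 17.3°. The switch pivot predicted from this matches the seen one to 2 mm. Now I settle, then align.

jog_arm(steps=[{"linear":[0,0,0],"delta_rot":[0,0,-1.6],"grip":0.085},{"linear":[0,0,0],"delta_rot":[0,0,0],"grip":0.085},{"linear":[0,0,0],"delta_rot":[0,0,0],"grip":0.085}], newtons=90)

```text
t: 2.45
tool_pos: [0.5851, 0.1218, 0.203]
tool_rot: [3.107, 0.462, 0.0]
contact_force: [-0.1, 0.2, 0.6]
opening: 0.085
grip_force: 0.0
```

jog_arm(steps=[{"linear":[0.0165,-0.013,0],"delta_rot":[0,0,-0.4],"grip":0.085},{"linear":[0.016,-0.0133,0.02],"delta_rot":[0,0,0],"grip":0.085},{"linear":[0,0,0.03],"delta_rot":[0,0,0],"grip":0.085},{"linear":[0,0,0.02],"delta_rot":[0,0,0],"grip":0.085},{"linear":[0,0,0],"delta_rot":[0,0,0],"grip":0.085},{"linear":[0,0,0],"delta_rot":[0,0,0],"grip":0.085}])

```text
t: 3.05
tool_pos: [0.6086, 0.157, 0.1332]
tool_rot: [-3.106, -0.474, 0.0]
contact_force: [-0.8, 0.3, -0.1]
opening: 0.0851
grip_force: 0.0
```

Aligned. I descend 53 mm, close and settle.

jog_arm(steps=[{"linear":[0,0,0.02],"delta_rot":[0,0,0],"grip":0.085},{"linear":[0,0,0.02],"delta_rot":[0,0,0],"grip":0.085},{"linear":[0,0,0.013],"delta_rot":[0,0,0],"grip":0.085},{"linear":[0,0,0],"delta_rot":[0,0,0],"grip":0.055},{"linear":[0,0,0],"delta_rot":[0,0,0],"grip":0.03},{"linear":[0,0,0],"delta_rot":[0,0,0],"grip":0.03},{"linear":[0,0,0],"delta_rot":[0,0,0],"grip":0.03},{"linear":[0,0,0],"delta_rot":[0,0,0],"grip":0.03}], newtons=90)

```text
t: 3.85
tool_pos: [0.6095, 0.1585, 0.082]
tool_rot: [-3.104, -0.475, -0.004]
contact_force: [-3.1, 2.3, 5.7]
opening: 0.0345
grip_force: 91.9
```

jog_arm(steps=[{"linear":[0,0,0],"delta_rot":[0,0,-7.5],"grip":0.03},{"linear":[0,0,0],"delta_rot":[0,0,-7.5],"grip":0.03},{"linear":[0,0,0],"delta_rot":[0,0,-7.5],"grip":0.03},{"linear":[0,0,0],"delta_rot":[0,0,-7.5],"grip":0.03},{"linear":[0,0,0],"delta_rot":[0,0,0],"grip":0.03},{"linear":[0,0,0],"delta_rot":[0,0,0],"grip":0.03}])

```text
t: 4.45
tool_pos: [0.6093, 0.1589, 0.082]
tool_rot: [-2.875, -1.263, -0.004]
contact_force: [-3.8, 3.7, 7.8]
opening: 0.0343
grip_force: 92.2
```

```bash
python3 -c "
from h import *
o=ctrl.get_obs();print(o['t'],o['q'].round(3),o['contact_force'].round(1),o['wrist_torque'].round(2),o['opening'],o['effort'].round(2))"
```

```text
4.45 [0.136 0.194 1.719 0.002 1.226 0.878] [-3.8  3.7  7.8] [0.57 0.58 0.07] 0.03427010707328962 [-2.910e+00 -3.846e+01 -3.174e+01 -1.000e+00 -7.600e-01  2.000e-02]
```

It has broken loose: it followed 30° and the residual torque is low. I continue turning.

jog_arm(steps=[{"linear":[0,0,0],"delta_rot":[0,0,-8],"grip":0.03},{"linear":[0,0,0],"delta_rot":[0,0,-8],"grip":0.03},{"linear":[0,0,0],"delta_rot":[0,0,-8],"grip":0.03},{"linear":[0,0,0],"delta_rot":[0,0,-8],"grip":0.03},{"linear":[0,0,0],"delta_rot":[0,0,-8],"grip":0.03},{"linear":[0,0,0],"delta_rot":[0,0,-8],"grip":0.03},{"linear":[0,0,0],"delta_rot":[0,0,-8],"grip":0.03},{"linear":[0,0,0],"delta_rot":[0,0,-8],"grip":0.03},{"linear":[0,0,0],"delta_rot":[0,0,0],"grip":0.03},{"linear":[0,0,0],"delta_rot":[0,0,0],"grip":0.03}])

```text
t: 5.45
tool_pos: [0.6083, 0.1591, 0.082]
tool_rot: [-1.768, -2.594, -0.003]
contact_force: [-7.0, 4.2, 8.3]
opening: 0.0345
grip_force: 92.5
```

```bash
python3 -c "
from h import *
o=ctrl.get_obs();print(o['t'],o['q'].round(3),o['contact_force'].round(1),o['wrist_torque'].round(2),o['opening'])"
```

```text
5.45 [ 0.136  0.194  1.719  0.003  1.229 -0.239] [-7.   4.2  8.3] [0.7  1.15 0.07] 0.034527589681707764
```

jog_arm(steps=[{"linear":[0,0,0],"delta_rot":[0,0,-8],"grip":0.03},{"linear":[0,0,0],"delta_rot":[0,0,-8],"grip":0.03},{"linear":[0,0,0],"delta_rot":[0,0,-8],"grip":0.03},{"linear":[0,0,0],"delta_rot":[0,0,-8],"grip":0.03},{"linear":[0,0,0],"delta_rot":[0,0,-8],"grip":0.03},{"linear":[0,0,0],"delta_rot":[0,0,-8],"grip":0.03},{"linear":[0,0,0],"delta_rot":[0,0,-4],"grip":0.03},{"linear":[0,0,0],"delta_rot":[0,0,0],"grip":0.03},{"linear":[0,0,0],"delta_rot":[0,0,0],"grip":0.03}])

```text
t: 6.35
tool_pos: [0.6078, 0.1586, 0.082]
tool_rot: [-0.452, -3.106, -0.002]
contact_force: [-9.6, 1.2, 10.1]
opening: 0.0347
grip_force: 92.7
```

```bash
python3 -c "
from h import *
o=ctrl.get_obs();print(o['t'],o['q'].round(3),o['contact_force'].round(1),o['wrist_torque'].round(2),o['opening']);r=o['tool_rot'];print(np.degrees(2*np.arctan2(r[1],r[0])))"
```

```text
6.35 [ 0.136  0.194  1.72   0.002  1.231 -1.146] [-9.6  1.2 10.1] [0.44 1.49 0.05] 0.034673737617831435
-196.56875733957506
```

jog_arm(steps=[{"linear":[0,0,0],"delta_rot":[0,0,-2],"grip":0.03},{"linear":[0,0,0],"delta_rot":[0,0,-2],"grip":0.03},{"linear":[0,0,0],"delta_rot":[0,0,0],"grip":0.03},{"linear":[0,0,0],"delta_rot":[0,0,0],"grip":0.03}])

```text
t: 6.75
tool_pos: [0.6078, 0.1586, 0.082]
tool_rot: [-0.353, -3.118, -0.004]
contact_force: [-9.7, 1.6, 10.0]
opening: 0.0348
grip_force: 93.2
```

```bash
python3 -c "
from h import *
o=ctrl.get_obs();print(o['t'],o['q'].round(3),o['contact_force'].round(1),o['wrist_torque'].round(2),o['opening']);r=o['tool_rot'];print(np.degrees(2*np.arctan2(r[1],r[0])))"
```

```text
6.75 [ 0.135  0.194  1.72   0.003  1.231 -1.211] [-9.7  1.6 10. ] [ 0.4   1.48 -1.83] 0.03483910455019245
-192.91252658205812
```

Torque jumped to 1.8 N m at 167°, so it is at the stop. I ease the twist, release, lift and look.

jog_arm(steps=[{"linear":[0,0,0],"delta_rot":[0,0,0.6],"grip":0.03},{"linear":[0,0,0],"delta_rot":[0,0,0],"grip":0.05},{"linear":[0,0,0],"delta_rot":[0,0,0],"grip":0.085},{"linear":[0,0,0],"delta_rot":[0,0,0],"grip":0.085},{"linear":[0,0,-0.02],"delta_rot":[0,0,0],"grip":0.085},{"linear":[0,0,-0.04],"delta_rot":[0,0,0],"grip":0.085},{"linear":[0,0,-0.05],"delta_rot":[0,0,0],"grip":0.085},{"linear":[0,0,-0.02],"delta_rot":[0,0,0],"grip":0.085},{"linear":[0,0,0],"delta_rot":[0,0,0],"grip":0.085},{"linear":[0,0,0],"delta_rot":[0,0,0],"grip":0.085}])

```text
t: 7.75
tool_pos: [0.6086, 0.1575, 0.2094]
tool_rot: [0.361, 3.121, -0.0]
contact_force: [-0.5, -0.4, -0.1]
opening: 0.0853
grip_force: 0.0
```

```bash
python3 - <<'E'
from h import *
C=cam("wrist");I,D=ctrl.get_image("wrist");o=ctrl.get_obs();print(o["t"],o["tool_pos"].round(4),o["tool_rot"].round(3),o["opening"])
cv2.imwrite("pics/w2.png",I[...,::-1])
P=cloud(C,D);k=(I.max(-1)<90)&(abs(P[...,2]-.113)<.006)&(np.hypot(P[...,0]-.608,P[...,1]-.157)<.035)
h=cv2.convexHull(np.argwhere(k)[:,::-1].astype(np.int32))[:,0]
W=np.array([onz(C,*p.astype(float),.113)[:2] for p in h]);print(k.sum(),cv2.minAreaRect((W*1000).astype(np.float32)))
E
```

```text
7.8 [0.6078 0.1574 0.2078] [-3.610e-01 -3.118e+00  1.000e-03] 0.08456193601834755
1441 ((606.130126953125, 158.79214477539062), (33.593719482421875, 34.58073806762695), 76.80016326904297)
```

View pics/w2.png

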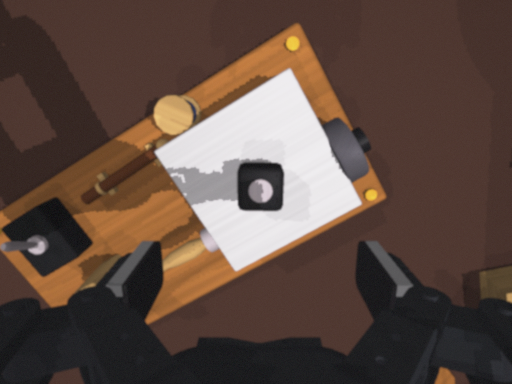

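The knob now reads yaw 76.8° (mod 90), which is 149.4° ≈ 2.6 rad of turn, so it's at its stop; spool and bobbin are unmoved. The bat still leans to the front (at (20,245)). I rotate square to the winder, close the fingers and go to the front of the switch.

jog_arm(steps=[{"linear":[0,0,0],"delta_rot":[0,0,-7.6],"grip":0.0},{"linear":[0,0,0],"delta_rot":[0,0,-7.6],"grip":0.0},{"linear":[0,0,0],"delta_rot":[0,0,-7.6],"grip":0.0},{"linear":[0,0,0],"delta_rot":[0,0,-7.7],"grip":0.0},{"linear":[0.0174,-0.0376,0.005],"delta_rot":[0,0,0],"grip":0.0},{"linear":[0.0174,-0.0376,0.005],"delta_rot":[0,0,0],"grip":0.0},{"linear":[0.0174,-0.0376,0.01],"delta_rot":[0,0,0],"grip":0.0},{"linear":[0.0174,-0.0376,0.01],"delta_rot":[0,0,0],"grip":0.0},{"linear":[0.0174,-0.0376,0.01],"delta_rot":[0,0,0],"grip":0.0},{"linear":[0.0174,-0.0376,0.01],"delta_rot":[0,0,0],"grip":0.0}], newtons=30)

```text
t: 8.8
tool_pos: [0.574, -0.09, 0.1563]
tool_rot: [0.472, -3.102, -0.003]
contact_force: [-0.0, 1.1, 0.2]
opening: -0.0002
grip_force: 0.0
```

jog_arm(steps=[{"linear":[0,0,0],"delta_rot":[0,0,0],"grip":0.0},{"linear":[0,0,0],"delta_rot":[0,0,0],"grip":0.0},{"linear":[0,0,0],"delta_rot":[0,0,0],"grip":0.0}])

```text
t: 9.1
tool_pos: [0.5756, -0.0879, 0.1586]
tool_rot: [0.473, -3.104, -0.002]
contact_force: [0.8, 0.2, 0.3]
opening: 0.0001
grip_force: 0.0
```

jog_arm(steps=[{"linear":[0,0,0.04],"delta_rot":[0,0,0],"grip":0.0},{"linear":[0,0,0.03],"delta_rot":[0,0,0],"grip":0.0},{"linear":[0,0,0.016],"delta_rot":[0,0,0],"grip":0.0},{"linear":[-0.012,0,0],"delta_rot":[0,0,0],"grip":0.0},{"linear":[-0.006,0,0],"delta_rot":[0,0,0],"grip":0.0},{"linear":[-0.006,0,0],"delta_rot":[0,0,0],"grip":0.0},{"linear":[-0.006,0,0],"delta_rot":[0,0,0],"grip":0.0},{"linear":[0,0,0],"delta_rot":[0,0,0],"grip":0.0},{"linear":[0,0,0],"delta_rot":[0,0,0],"grip":0.0}])

```text
t: 10.0
tool_pos: [0.6052, -0.08, 0.0745]
tool_rot: [-0.473, 3.105, -0.001]
contact_force: [-1.0, -1.1, 0.1]
opening: 0.0001
grip_force: 0.4
```

jog_arm(steps=[{"linear":[-0.005,0,0],"delta_rot":[0,0,0],"grip":0.0},{"linear":[-0.004,0,0],"delta_rot":[0,0,0],"grip":0.0},{"linear":[-0.004,0,0],"delta_rot":[0,0,0],"grip":0.0},{"linear":[0,0,0],"delta_rot":[0,0,0],"grip":0.0},{"linear":[0,0,0],"delta_rot":[0,0,0],"grip":0.0}])

```text
t: 10.5
tool_pos: [0.6172, -0.0759, 0.0737]
tool_rot: [0.473, -3.106, -0.0]
contact_force: [0.0, -0.5, -0.2]
opening: 0.0002
grip_force: 0.0
```

```bash
python3 - <<'E'
from h import *
I,D=ctrl.get_image("side");cv2.imwrite("pics/s2.png",cv2.resize(I[150:270,190:350,::-1],(800,600),interpolation=cv2.INTER_CUBIC))
E
```

```text
(no output)
```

View pics/s2.png

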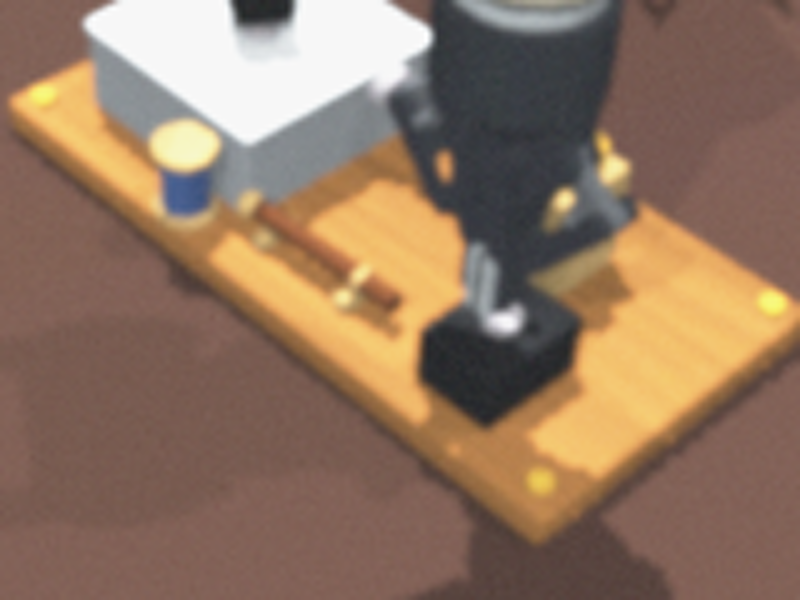

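The side view shows the closed fingers just in front of the bat's root at (500,320), the bat itself hidden; contact force is near zero. I back off, lift and check.

jog_arm(steps=[{"linear":[0.02,0,0],"delta_rot":[0,0,0],"grip":0.0},{"linear":[0.03,0,0],"delta_rot":[0,0,0],"grip":0.0},{"linear":[0.02,0,-0.04],"delta_rot":[0,0,0],"grip":0.0},{"linear":[0.02,0,-0.04],"delta_rot":[0,0,0],"grip":0.0},{"linear":[0,0,-0.04],"delta_rot":[0,0,0],"grip":0.0},{"linear":[0,0,0],"delta_rot":[0,0,0],"grip":0.0},{"linear":[0,0,0],"delta_rot":[0,0,0],"grip":0.0}])

```text
t: 11.25
tool_pos: [0.5318, -0.1031, 0.1954]
tool_rot: [-0.472, 3.103, -0.002]
contact_force: [0.4, 1.1, -0.5]
opening: 0.0001
grip_force: 0.0
```

```bash
python3 - <<'E'
from h import *
a=[]
C=cam("wrist");I,D=ctrl.get_image("wrist");a.append(cv2.resize(I[...,::-1],(533,400)))
I,D=ctrl.get_image("scene");a.append(cv2.resize(I[180:300,170:350,::-1],(600,400),interpolation=cv2.INTER_CUBIC))
b=np.hstack(a);cv2.imwrite("pics/f.png",cv2.resize(b,(800,int(b.shape[0]*800/b.shape[1]))))
P=cloud(cam("scene"),D);m=(np.hypot(P[...,0]-.6285,P[...,1]+.0725)<.035)&(P[...,2]>.075)
print(m.sum(),P[m].round(4)[:12].tolist());o=ctrl.get_obs();print(o["t"],o["tool_pos"],o["contact_force"])
E
```

```text
14 [[0.6389, -0.0671, 0.0854], [0.6358, -0.0665, 0.0822], [0.6415, -0.0683, 0.0831], [0.6419, -0.0647, 0.0865], [0.6416, -0.0617, 0.0886], [0.6337, -0.0653, 0.0764], [0.6452, -0.0654, 0.0855], [0.6438, -0.0633, 0.0856], [0.6421, -0.0616, 0.085], [0.64, -0.0601, 0.0837], [0.6463, -0.0647, 0.0831], [0.6452, -0.0624, 0.0837]]
11.35 [ 0.53045629 -0.10247345  0.19232564] [-0.52645222 -0.01394202 -0.81744003]
```

View pics/f.png

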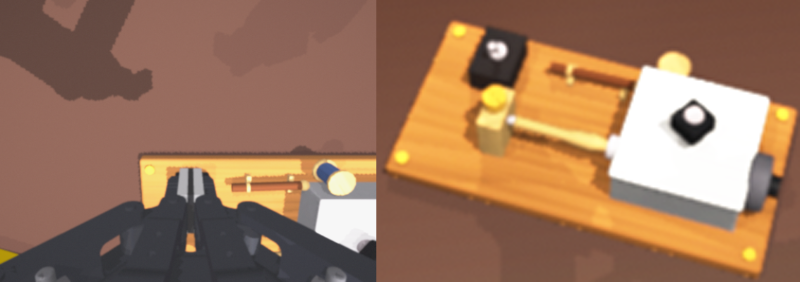

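The bat tip now sits at about (0.643, −0.064), 15 mm behind the pivot, so the switch is on. The knob is turned and the goods are in place, so I hand it in.

```bash
python3 -c "
from station import ctrl
print(ctrl.finish_job())"
```

```text
the job is handed in; nothing more can be done
None
```

The lock knob is broken loose and unscrewed to its stop (about 149°, torque rose at the stop), the switch is flipped on, the gripper is clear, and the loose goods and tension knob look undisturbed in the last pictures; the job was handed in at about 11.4 s, with no verdict shown.

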